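Lay the camera tube in the V-cradle of the microscope bench

TASK

Take the black microscope camera tube with the orange ring from the wooden rack and lower it gently into the steel V-cradle, so that it lies along the groove, settled on both V-blocks and sticking out about equally at both ends (either way round), ready to be clamped. Keep hold of it until it is down in the V, then let go, and leave the other two tubes lying in the rack.

Things in the scene. Friction and masses are not known exactly. Their poses are not given: they have to be found in the camera images.
- orange_tube_center (a point): centre of a solid-ended black tube, 36 mm diameter, 130 mm long, 0.25 kg, with a broad orange ring near one end. x runs along the tube to the orange end; y and z roll with it. It starts level on two rods (26 mm over both, tops 22 mm above the table) on a flat wooden board 10 mm thick, its centre 38 mm above the table
- blue_tube_center (a point): centre of a tube of the same kind but with a blue ring, also 36 mm in diameter and 130 mm long, lying on the same rack, where the three tubes lie parallel, 95 mm apart, in any order; axes as for the orange-ringed tube. Not to be disturbed
- cream_tube_center (a point): centre of a cream-white tube with a dark grey ring, also 36 mm in diameter and 130 mm long, lying on the same rack, where the three tubes lie parallel, 95 mm apart, in any order; axes as for the orange-ringed tube. Not to be disturbed
- cradle_seat (a point): centre of a seated tube in the fixed V-cradle, 45 mm above the table: x along the groove, y across, z up. Two steel V-blocks, each 22 mm long, 72 wide, top 46 mm above the table, 90 degree V 52 wide and 26 deep, stand 64 mm apart along x on a dark base plate (150 x 110 mm, top at 12 mm). Fingers fit in that gap beside the tube, which sticks out 11 mm past each block
There are look-alikes about, which are no part of the job. What is shaped like the part that bears cradle_seat but green, purple or turquoise is not meant.

How it is judged:
By the outcome, as a careful person would: the job done as asked, in the order asked, and still so for the second after the job is handed in, with the robot touching nothing.
It also fails if it takes over 42 s, if anything falls off the work surface, if the arm or the gripper's body presses on something with over 40 N, if the wrist force passes 120 N, or if a joint passes its speed limit or range.

ROBOT

A 6-joint arm with a two-finger parallel gripper is mounted at the origin on the work surface. World frame = base frame: x ahead of the robot, y to its left, z up, the work surface at z = 0. Lengths are in m, angles in rad, forces in N, time in s.
With the tool pointing down it reaches from about 0.375 to 0.9 m from the base axis. Payload 3.1 kg.
Tool frame: the origin (TCP) lies at the very end of the fingers, on their centre line; the grasp point (between the pads) lies 19 mm behind it; z points along the fingers, y is the line along which they close (so a half turn about z gives the same grasp; the last joint's range is limited). The gripper opens to 87 mm and grips with 3 to 60 N. Pads are 19 mm wide; open, the fingers measure 117 mm over their backs; the gripper's body (75 mm by 190 mm) begins 51 mm behind the grasp point.
Start: joints at [-1.528, 0.527, 1.433, -0, 1.181, -0.178], TCP at [0.138, -0.61, 0.183] pointing down, gripper open.
Joint ranges: [-3.08, 3.08], [-0.75, 2.2], [0.22, 2.44], [-1.43, 4.57], [0, 2.65], [-2.85, 2.85]. Speed limits (rad/s): [2.79, 2.79, 3.14, 3.14, 3.14, 3.14].

INTERFACE

Orientations are given as a unit quaternion [x, y, z, w].
In Python, from rig import robot gives the robot as it stands. The module is installed in compiled form; this text tells all that it offers.
- The arm moves only by the tool servo_tool, never from a script. Its argument "rows" is one flat list of numbers, 5 for each row, row after row: the closure, from -1 (fully open) to 1 (shut), so that 0 is half open, then the shift along the tool's x, y, z in m, then the turn about the tool's z in degrees. A call has 1 to 5 rows; each row shifts and turns the commanded pose from where the row before left it, along the tool's axes as they then stand; what a row does not reach is not made up. A row lasts 1/12 s, in which the tool goes at most 41.7 mm and 7.16 degrees, less where a joint would pass 70% of its speed; a pose out of reach is approached as far as the arm can. A call with a gripper value outside its range is refused whole. The fingers move at their own pace and stop on an object; "newtons" is the grip in N (left out, the last holds). Time passes only in rows, so rows that do not move let the fingers close. It gives the time, the measured TCP pose, the force, the opening and the grip force at its end, in the units of the state.
- robot.get_obs(): the state, without advancing time (a new reading comes with each control period).
- robot.camera(name): name is "scene" or "top" or "wrist"; returns a dict with "pixels" (420x560x3 uint8, red, green, blue), "intrinsics" (3x3 intrinsics, pixels), "rvec" (rotation vector, rad) and "tvec" (3), from world to camera coordinates, as OpenCV has them; the wrist camera has in their place "mount" (4x4, takes a point from camera to tool coordinates, whose origin is the TCP and whose axes are the flange's). Camera axes: x right, y down, z forward; pixel columns grow to the right and rows downward; lengths in m; the calibration is good to about 2 mm. A picture is of the moment at which its call begins: read the wrist's pose just before it. There is no depth.
- robot.hand_in(): hands the job in; it is judged then, once.
Trained networks look in a picture, given as the dict that the camera call returned (one of the last four; its "shot" number tells which), for a name from the list of things; names that differ only in an ending like _2 or _b are one class to them, and where a whole thing is asked for, a point or a joint stands for the part that bears it (a point fixed in the world has none). Each returns a list of dicts, best first, with "score" (0 to 1); they miss things now and then, are a little off and sometimes report something else, mostly with a low value. They report only what shows in the picture. A call takes as long as a camera call. They do not tell look-alikes from the thing itself.
- robot.spot_in(picture, query): "at" ([x, y, z] in m, in world coordinates, good to about 4 mm: the middle of the surface that is visible of it).
- robot.outline_of(picture, query): "region" (420x560 bool, what is visible of it).
- robot.place_of(picture, query): "at" ([x, y, z] in m, in world coordinates, good to about 4 mm: a listed point, or the origin of a listed thing).
The state is a dict: "time": time; "q": joint angles; "joint_velocities": joint speeds; "joint_torque": joint torques, N m; "position": TCP position; "tool_rot": TCP orientation; "ft_force": force on the tool from outside, world axes, zero at the start; "moment": the same for the moment, N m; "grip_width": finger opening in m; "grip_force": force on a finger pad.
Only numpy, scipy, OpenCV 4.12 (cv2) and the standard library are available. Lean on these libraries where they do the work, as an engineer would, in place of code of your own. Each camera call takes 0.05 s, during which the arm holds its last target. There are 200 camera calls.

## Working session

There is one attempt and no reset: what is moved stays moved. The work goes in short steps, Python scripts to look and compute and a tool call to move; the robot and the scene stay as the last step left them, time stands still between calls to the robot, and variables do not carry over. Pictures are saved under pics/ and viewed, at most 10 in all, crops included, and the job is handed in when it is done.

Besides the shell and the picture viewer there is one more tool, called as name(argument=value, ...) on one line, values as JSON. servo_tool: Moves the arm, as the interface text tells. Its arguments: {"type":"object","properties":{"rows":{"type":"array","items":{"type":"number"}},"newtons":{"type":"number"}},"required":["rows"]}

```bash
mkdir -p pics
cat > h.py <<'E'
import numpy as np, cv2
from rig import robot
def save(p,n): cv2.imwrite('pics/'+n,cv2.cvtColor(p['pixels'],cv2.COLOR_RGB2BGR))
def ray(p,uv,z):
    R=cv2.Rodrigues(np.array(p['rvec'],float))[0];t=np.array(p['tvec'],float).ravel()
    d=R.T@np.linalg.inv(p['intrinsics'])@np.array([uv[0],uv[1],1.]);c=-R.T@t
    return c+d*(z-c[2])/d[2]
E
python3 - <<'E'
from h import *
for c in('top','scene'):
    p=robot.camera(c);save(p,c+'1.png')
    for n in('orange_tube_center','blue_tube_center','cream_tube_center','cradle_seat'):
        print(c,n,[(np.round(d['at'],3),round(d['score'],2)) for d in robot.place_of(p,n)])
o=robot.get_obs();print({k:np.round(v,3) for k,v in o.items()})
E
```

```text
top orange_tube_center [(array([0.569, 0.132, 0.036]), 0.97)]
top blue_tube_center [(array([0.562, 0.231, 0.038]), 0.77)]
top cream_tube_center [(array([0.56 , 0.325, 0.04 ]), 0.57)]
top cradle_seat [(array([ 0.483, -0.271,  0.045]), 0.88), (array([ 0.698, -0.3  ,  0.047]), 0.86), (array([ 0.484, -0.046,  0.043]), 0.72), (array([ 0.266, -0.369,  0.044]), 0.71), (array([0.571, 0.13 , 0.036]), 0.52)]
scene orange_tube_center [(array([0.57 , 0.138, 0.038]), 0.82)]
scene blue_tube_center [(array([0.564, 0.23 , 0.042]), 0.77)]
scene cream_tube_center [(array([0.564, 0.322, 0.041]), 0.9), (array([0.571, 0.137, 0.038]), 0.58)]
scene cradle_seat [(array([ 0.26 , -0.37 ,  0.044]), 0.87), (array([ 0.482, -0.049,  0.046]), 0.78), (array([ 0.698, -0.3  ,  0.044]), 0.75), (array([ 0.482, -0.27 ,  0.045]), 0.65)]
{'time': np.float64(0.5), 'q': array([-1.528,  0.528,  1.433, -0.   ,  1.181, -0.179]), 'joint_velocities': array([ 0.   , -0.   , -0.   ,  0.001, -0.   ,  0.002]), 'joint_torque': array([-1.0000e-03, -4.3960e+01, -1.7679e+01,  6.3000e-02,  5.2000e-02,
       -0.0000e+00]), 'position': array([ 0.138, -0.61 ,  0.183]), 'tool_rot': array([ 0.994,  0.111,  0.   , -0.   ]), 'ft_force': array([ 0.326, -0.044,  0.074]), 'moment': array([ 0.016, -0.041,  0.024]), 'grip_force': np.float64(0.0), 'grip_width': np.float64(0.087)}
```

View pics/top1.png

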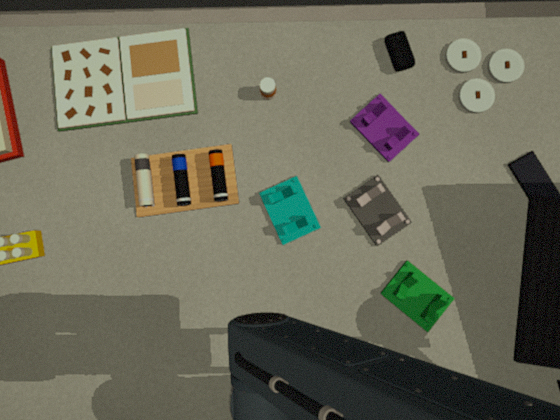

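View pics/scene1.png

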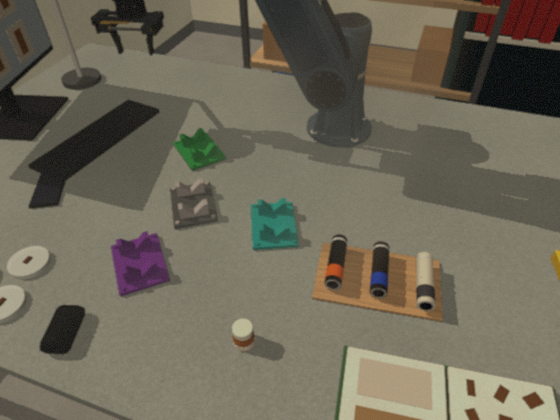

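The steel-grey cradle is at px (378,210) in the top view, and the orange tube is at (218,175), the rightmost on the rack. The green, purple and turquoise cradles are decoys. Next I'll measure the axes.

```bash
cat > m.py <<'E'
from h import *
from scipy.spatial.transform import Rotation as Ro
p=robot.camera('top')
def rect(m,z):
    c=max(cv2.findContours(m.astype(np.uint8),0,2)[0],key=cv2.contourArea)
    r=cv2.boxPoints(cv2.minAreaRect(c));w=np.array([ray(p,q,z)[:2] for q in r])
    a=w[1]-w[0];b=w[2]-w[1]; l=a if np.hypot(*a)>np.hypot(*b) else b
    return w.mean(0).round(4),np.hypot(*a).round(4),np.hypot(*b).round(4),np.degrees(np.arctan2(l[1],l[0]))%180
for d in robot.outline_of(p,'orange_tube_center'):print('o',d['score'],rect(d['region'],.04))
for n in('blue_tube_center','cream_tube_center'):
    for d in robot.outline_of(p,n):print(n,d['score'],rect(d['region'],.04))
for d in robot.outline_of(p,'cradle_seat'):
    print('c',d['score'],rect(d['region'],.012))
# bright steel block tops
im=p['pixels'];sub=im[170:250,340:415]
cv2.imwrite('pics/c1.png',cv2.resize(cv2.cvtColor(im[140:260,120:425],4),None,fx=2.6,fy=2.6,interpolation=cv2.INTER_CUBIC))
print(Ro.from_quat(robot.get_obs()['tool_rot']).as_matrix().round(3))
E
python3 m.py
```

```text
o 0.61 (array([0.5671, 0.133 ]), np.float64(0.0366), np.float64(0.1348), np.float64(7.677582086387389))
blue_tube_center 0.8 (array([0.5583, 0.2277]), np.float64(0.0376), np.float64(0.136), np.float64(7.746787287609891))
cream_tube_center 0.64 (array([0.5583, 0.3236]), np.float64(0.0412), np.float64(0.1361), np.float64(5.668472185136608))
cream_tube_center 0.55 (array([0.5683, 0.133 ]), np.float64(0.037), np.float64(0.1335), np.float64(7.238511535384077))
c 0.76 (array([ 0.4785, -0.0482]), np.float64(0.1139), np.float64(0.1509), np.float64(24.064478636835616))
c 0.74 (array([ 0.4781, -0.2731]), np.float64(0.1136), np.float64(0.1493), np.float64(33.2474736842033))
c 0.67 (array([ 0.2616, -0.3667]), np.float64(0.1185), np.float64(0.1551), np.float64(51.357360371497634))
c 0.62 (array([ 0.6952, -0.2957]), np.float64(0.113), np.float64(0.1537), np.float64(41.241036600109254))
[[ 0.975  0.22  -0.   ]
 [ 0.22  -0.975 -0.   ]
 [-0.     0.    -1.   ]]
```

View pics/c1.png

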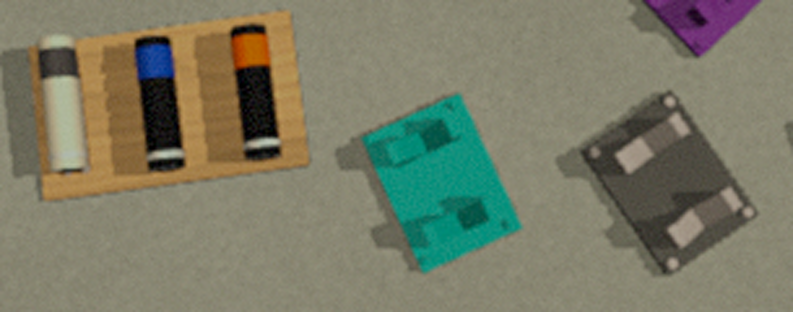

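servo_tool(rows=[-1,0.0274,-0.017,0,0,-1,0.0274,-0.017,0,0,-1,0.0274,-0.017,0,0,-1,0.0274,-0.017,0,0,-1,0.0274,-0.017,0,0])

```text
time: 1.17
position: [0.2533, -0.4956, 0.1831]
tool_rot: [0.994, 0.11, 0.0, 0.0]
ft_force: [0.1, 0.2, -0.3]
grip_width: 0.0874
grip_force: 0.0
```

servo_tool(rows=[-1,0.0274,-0.017,0,0,-1,0.0274,-0.017,0,0,-1,0.0274,-0.017,0,0,-1,0.0274,-0.017,0,0,-1,0.0274,-0.017,0,0])

```text
time: 1.58
position: [0.3684, -0.3824, 0.1832]
tool_rot: [0.994, 0.111, 0.0, 0.0]
ft_force: [0.4, 0.3, 0.1]
grip_width: 0.0873
grip_force: 0.0
```

servo_tool(rows=[-1,0.0274,-0.017,0,0,-1,0.0274,-0.017,0,0,-1,0.0274,-0.017,0,0,-1,0.0274,-0.017,0,0,-1,0.0274,-0.017,0,0])

```text
time: 2.0
position: [0.4834, -0.2693, 0.1832]
tool_rot: [0.994, 0.111, 0.0, 0.0]
ft_force: [0.1, -0.1, 0.4]
grip_width: 0.0866
grip_force: 0.0
```

servo_tool(rows=[-1,0,0,0,0,-1,0,0,0,0])

```text
time: 2.17
position: [0.4833, -0.2692, 0.183]
tool_rot: [0.994, 0.112, -0.0, 0.0]
ft_force: [-0.2, -0.5, -1.1]
grip_width: 0.0868
grip_force: 0.0
```

```bash
cat >> h.py <<'E'
from scipy.spatial.transform import Rotation as Ro
def wrist():
    o=robot.get_obs();p=robot.camera('wrist')
    T=np.eye(4);T[:3,:3]=Ro.from_quat(o['tool_rot']).as_matrix();T[:3,3]=o['position']
    W=np.linalg.inv(T@np.array(p['mount']))
    p=dict(p);p['rvec']=cv2.Rodrigues(W[:3,:3])[0];p['tvec']=W[:3,3];return o,p
E
python3 - <<'E'
from h import *
o=robot.get_obs();T=robot.camera('wrist');print(o['position'].round(4),np.array(T['mount']).round(3),T['intrinsics'])
save(T,'w1.png')
print([(np.round(d['at'],4),d['score']) for d in robot.place_of(T,'cradle_seat')])
E
```

```text
[ 0.4833 -0.2692  0.183 ] [[-0.001 -0.955 -0.297  0.083]
 [ 1.    -0.001  0.     0.001]
 [-0.001 -0.297  0.955 -0.201]
 [ 0.     0.     0.     1.   ]] [[370.39250343   0.         276.18652237]
 [  0.         370.39250343 210.95658699]
 [  0.           0.           1.        ]]
[(array([ 0.479 , -0.0497,  0.0463]), 0.91), (array([ 0.4849, -0.2745,  0.0443]), 0.62)]
```

View pics/w1.png

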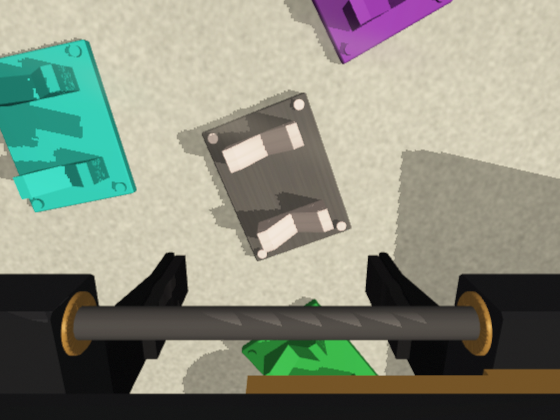

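The wrist view shows the steel cradle with plate corners at about (203,133), (304,93), (351,228) and (258,261). I'll compute its pose from these.

```bash
cat > cr.py <<'E'
from h import *
o=robot.get_obs();q=robot.camera('wrist')
T=np.eye(4);T[:3,:3]=Ro.from_quat(o['tool_rot']).as_matrix();T[:3,3]=o['position']
W=np.linalg.inv(T@np.array(q['mount']));p=dict(q,rvec=cv2.Rodrigues(W[:3,:3])[0],tvec=W[:3,3])
def rep(P,z):
    w=np.array([ray(p,c,z)[:2] for c in P],np.float32);r=cv2.boxPoints(cv2.minAreaRect(w))
    e=[r[1]-r[0],r[2]-r[1]];l=max(e,key=np.linalg.norm)
    print(r.mean(0),np.linalg.norm(e,axis=1),np.degrees(np.arctan2(l[1],l[0]))%180)
P=np.array([(203,133),(304,93),(351,228),(258,261)],np.float32)
rep(P,.012)
print(cv2.minAreaRect(P))
for d in robot.outline_of(q,'cradle_seat'):
    m=d['region'].astype(np.uint8);c=max(cv2.findContours(m,0,2)[0],key=cv2.contourArea)[:,0]
    print(d['score'],c.mean(0));rep(c,.012)
# screws: bright round spots
S=np.array([(299,104),(341,226),(262,254),(212,139)],np.float32)
rep(S,.014)
E
python3 cr.py
```

```text
[ 0.48032504 -0.27583915] [0.10702466 0.14777452] 33.773052
((279.79437255859375, 179.393310546875), (142.82110595703125, 108.63240814208984), 68.39447784423828)
0.83 [ 68.59760956 133.44621514]
[ 0.48310387 -0.04778594] [0.12078583 0.15007456] 24.134432
0.69 [366.1037037  30.4962963]
[ 0.6380389  -0.33013982] [0.11976251 0.04982412] 102.69915
0.68 [311.41025641 355.71794872]
[ 0.27852547 -0.35996675] [0.16380973 0.05023771] 102.65549
0.6 [275.43195266 174.56804734]
[ 0.48228902 -0.27400774] [0.10918405 0.14991729] 33.558533
[ 0.47946343 -0.2759816 ] [0.091461   0.13280806] 33.920372
```

servo_tool(rows=[-1,0.0142,-0.031,0,0,-1,0.0142,-0.031,0,0,-1,0.0142,-0.031,0,0,-1,0.0142,-0.031,0,0,-1,0.0142,-0.031,0,0])

```text
time: 2.78
position: [0.5172, -0.1037, 0.183]
tool_rot: [0.994, 0.109, 0.0, 0.0]
ft_force: [-0.3, 0.1, 0.1]
grip_width: 0.0868
grip_force: 0.0
```

servo_tool(rows=[-1,0.0142,-0.031,0,0,-1,0.0142,-0.031,0,0,-1,0.0142,-0.031,0,0,-1,0.0142,-0.031,0,0,-1,0.0142,-0.031,0,0])

```text
time: 3.2
position: [0.5528, 0.0633, 0.1831]
tool_rot: [0.994, 0.109, 0.0, 0.0]
ft_force: [0.5, 0.1, 0.4]
grip_width: 0.087
grip_force: 0.0
```

servo_tool(rows=[-1,0.0142,-0.031,0,0,-1,0.0142,-0.031,0,0,-1,0,0,0,5.2,-1,0,0,0,0,-1,0,0,0,0])

```text
time: 3.62
position: [0.5666, 0.1288, 0.1828]
tool_rot: [0.998, 0.066, -0.0, 0.0]
ft_force: [-0.2, 0.3, -0.2]
grip_width: 0.0876
grip_force: 0.0
```

```bash
sed -e 's/cradle_seat/orange_tube_center/' -e '/^P=/,/^print(cv2/d' -e '/^S=/d' -e '/^rep(S/d' -e 's/,\.012)/,.040)/' cr.py > tu.py
cat >> tu.py <<'E'
save(q,'w2.png');R=T[:3,:3];print(o['position'].round(4),np.degrees(np.arctan2(R[1,0],R[0,0])))
print([(np.round(d['at'],4),d['score']) for d in robot.place_of(q,'orange_tube_center')])
E
python3 tu.py
```

```text
0.78 [270.10447761 179.95522388]
[0.5679128  0.13296506] [0.03595513 0.13702974] 7.598554
[0.5666 0.1288 0.1828] 7.571258675466806
[(array([0.5641, 0.1338, 0.0393]), 0.89)]
```

View pics/w2.png

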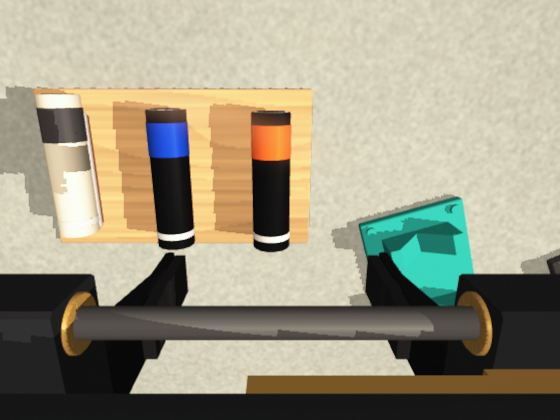

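```bash
cat > e.py <<'E'
from h import *
o,p=wrist();m=None
im=cv2.cvtColor(p['pixels'],cv2.COLOR_RGB2GRAY)
col=p['pixels'][:,268:275].mean(1).round(0).astype(int)
for a,b in((104,118),(242,256)):print([(r,*col[r]) for r in range(a,b)])
print([(c,*p['pixels'][185,c]) for c in list(range(248,258))+list(range(284,296))])
for r0,z in((110,.02),(110,.038),(249,.056)):print(ray(p,(271,r0),z).round(4))
c=p['rvec'];R=cv2.Rodrigues(c)[0];print((-R.T@p['tvec']).round(3))
E
python3 e.py
```

```text
[(104, np.int64(250), np.int64(220), np.int64(144)), (105, np.int64(249), np.int64(213), np.int64(138)), (106, np.int64(247), np.int64(208), np.int64(134)), (107, np.int64(246), np.int64(205), np.int64(132)), (108, np.int64(246), np.int64(205), np.int64(131)), (109, np.int64(247), np.int64(207), np.int64(133)), (110, np.int64(202), np.int64(147), np.int64(92)), (111, np.int64(77), np.int64(67), np.int64(61)), (112, np.int64(92), np.int64(85), np.int64(77)), (113, np.int64(75), np.int64(64), np.int64(55)), (114, np.int64(58), np.int64(40), np.int64(32)), (115, np.int64(61), np.int64(42), np.int64(33)), (116, np.int64(65), np.int64(44), np.int64(34)), (117, np.int64(69), np.int64(47), np.int64(36))]
[(242, np.int64(231), np.int64(229), np.int64(213)), (243, np.int64(106), np.int64(104), np.int64(93)), (244, np.int64(19), np.int64(18), np.int64(18)), (245, np.int64(19), np.int64(18), np.int64(17)), (246, np.int64(19), np.int64(18), np.int64(18)), (247, np.int64(19), np.int64(18), np.int64(18)), (248, np.int64(20), np.int64(19), np.int64(18)), (249, np.int64(19), np.int64(18), np.int64(1
[... 799 characters left out ...]
)), (284, np.uint8(18), np.uint8(16), np.uint8(18)), (285, np.uint8(17), np.uint8(17), np.uint8(17)), (286, np.uint8(16), np.uint8(15), np.uint8(16)), (287, np.uint8(16), np.uint8(16), np.uint8(15)), (288, np.uint8(41), np.uint8(32), np.uint8(24)), (289, np.uint8(179), np.uint8(130), np.uint8(80)), (290, np.uint8(249), np.uint8(212), np.uint8(136)), (291, np.uint8(248), np.uint8(212), np.uint8(136)), (292, np.uint8(248), np.uint8(212), np.uint8(136)), (293, np.uint8(249), np.uint8(212), np.uint8(137)), (294, np.uint8(248), np.uint8(212), np.uint8(136)), (295, np.uint8(249), np.uint8(212), np.uint8(136))]
[0.6352 0.1411 0.02  ]
[0.6359 0.1409 0.038 ]
[0.509  0.1247 0.056 ]
[0.649 0.138 0.384]
```

servo_tool(rows=[-1,0.005,-0.0041,0.03,0,-1,0,0,0.035,0,-1,0,0,0.035,0,-1,0,0,0.03,0,-1,0,0,0.013,0])

```text
time: 4.23
position: [0.5682, 0.1333, 0.0361]
tool_rot: [0.998, 0.065, -0.003, -0.0]
ft_force: [0.3, 1.0, 0.7]
grip_width: 0.0871
grip_force: 0.0
```

servo_tool(rows=[-1,0,0,0.01,0,-1,0,0,0.01,0,-1,0,0,0,0])

```text
time: 4.48
position: [0.5706, 0.134, 0.0187]
tool_rot: [0.998, 0.065, -0.001, -0.0]
ft_force: [-0.3, 0.4, 0.1]
grip_width: 0.0867
grip_force: 0.0
```

Pose is good; now closing.

servo_tool(rows=[0.3,0,0,0,0,0.3,0,0,0,0,0.3,0,0,0,0,0.3,0,0,0,0,0.3,0,0,0,0], newtons=15)

```text
time: 4.9
position: [0.5717, 0.1347, 0.0208]
tool_rot: [0.998, 0.066, 0.001, 0.0]
ft_force: [0.2, -0.0, -0.3]
grip_width: 0.0613
grip_force: 0.0
```

servo_tool(rows=[1,0,0,0,0,1,0,0,0,0,1,0,0,0,0,1,0,0,0,0,1,0,0,0,0], newtons=25)

```text
time: 5.32
position: [0.5711, 0.1346, 0.0199]
tool_rot: [0.998, 0.065, -0.0, -0.0]
ft_force: [-0.3, 0.2, 0.3]
grip_width: 0.0289
grip_force: 0.0
```

Opening 28.9 mm is less than the tube's 36 mm, with no grip force, so something is wrong. I'll look before going on.

Run:
```python
from h import *
w=robot.camera('wrist');s=robot.camera('scene')
a=cv2.resize(s['pixels'][190:330,290:470],None,fx=2.2,fy=2.2)
b=cv2.resize(w['pixels'],(411,308))
cv2.imwrite('pics/g1.png',cv2.cvtColor(np.hstack([a[:308,:389],b[:,:]]),4))
o=robot.get_obs();print(o['grip_width'],o['grip_force'],o['position'],o['ft_force'])
print([(np.round(d['at'],4),d['score']) for d in robot.place_of(s,'orange_tube_center')])
```

```text
0.02019620253498247 0.0 [0.57114559 0.1345896  0.0199009 ] [-0.05641477  0.72002632 -0.09873946]
[]
```

View pics/g1.png

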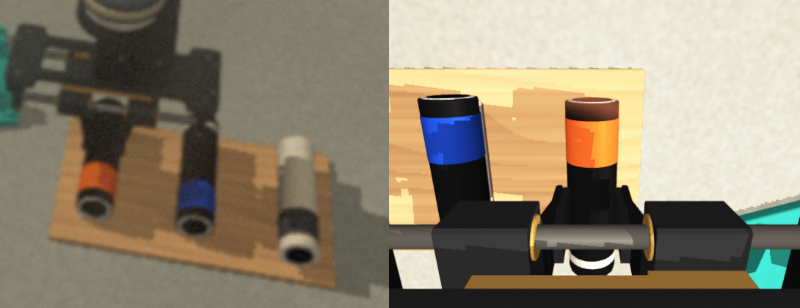

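servo_tool(rows=[1,0,0,0,0,1,0,0,0,0])

```text
time: 5.63
position: [0.5712, 0.1346, 0.0199]
tool_rot: [0.998, 0.065, -0.0, -0.0]
ft_force: [-0.4, -0.3, -0.4]
grip_width: 0.0039
grip_force: 0.0
```

Run:
```python
from h import *
w=robot.camera('wrist');s=robot.camera('scene')
a=cv2.resize(s['pixels'][190:330,290:470],None,fx=2.2,fy=2.2)
cv2.imwrite('pics/g2.png',cv2.cvtColor(cv2.resize(w['pixels'][80:420,130:470],(600,600)),4))
o=robot.get_obs();print(o['grip_width'],o['grip_force'],o['position'],o['ft_force'])
```

```text
0.0017812731572879397 0.0 [0.57111169 0.13457762 0.0199179 ] [-0.09140748 -0.04766386 -0.30423732]
```

View pics/g2.png

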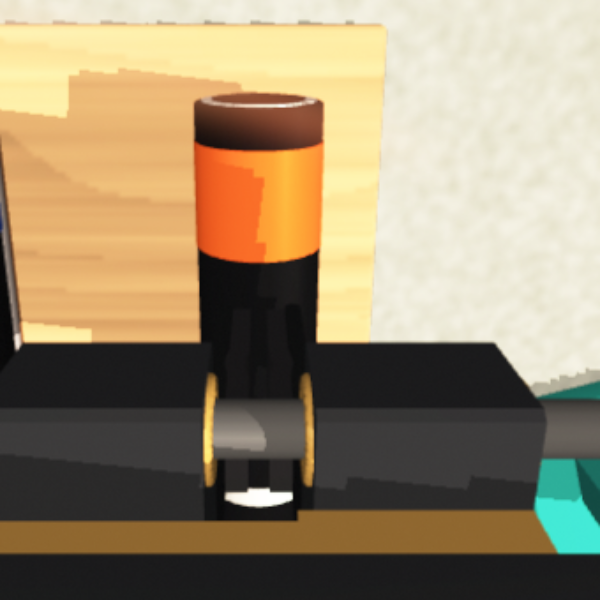

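Pictures g1 and g2 show the fingers shut just above the tube, not around it. In w1 the open tips are 180 px apart for 87 mm, so they lie at 0.179 m camera depth. That puts the real finger ends about 36 mm short of the reported TCP. The carriage depth suggests the whole gripper is shifted the same way. So I need to go about 37 mm lower: lift, reopen, then descend with force checks.

servo_tool(rows=[1,0,0,-0.02,0,-1,0,0.001,0,0,-1,0,0,0,0,-1,0,0,0,0,-1,0,0,0,0])

```text
time: 6.15
position: [0.5708, 0.1336, 0.0394]
tool_rot: [0.998, 0.065, -0.001, -0.0]
ft_force: [-0.5, -0.3, 0.9]
grip_width: 0.0198
grip_force: 0.0
```

servo_tool(rows=[-1,0,0,0,0,-1,0,0,0,0,-1,0,0,0,0,-1,0,0,0,0,-1,0,0,0,0])

```text
time: 6.57
position: [0.5712, 0.1336, 0.0398]
tool_rot: [0.998, 0.065, -0.0, -0.0]
ft_force: [-0.3, 0.7, -0.2]
grip_width: 0.0527
grip_force: 0.0
```

servo_tool(rows=[-1,0,0,0,0,-1,0,0,0,0,-1,0,0,0,0,-1,0,0,0,0,-1,0,0,0,0])

```text
time: 6.98
position: [0.5713, 0.1336, 0.04]
tool_rot: [0.998, 0.065, 0.0, 0.0]
ft_force: [-0.6, -1.2, -0.2]
grip_width: 0.0834
grip_force: 0.0
```

servo_tool(rows=[-1,0,0,0.01,0,-1,0,0,0.01,0,-1,0,0,0.01,0,-1,0,0,0,0])

```text
time: 7.32
position: [0.569, 0.1334, 0.0071]
tool_rot: [0.998, 0.065, -0.003, -0.0]
ft_force: [-0.7, 0.4, 0.2]
grip_width: 0.0871
grip_force: 0.0
```

servo_tool(rows=[-1,0,0,0.006,0,-1,0,0,0.006,0,-1,0,0,0,0,-1,0,0,0,0])

```text
time: 7.65
position: [0.571, 0.1336, -0.0025]
tool_rot: [0.998, 0.065, -0.0, -0.0]
ft_force: [-0.4, -0.5, -0.5]
grip_width: 0.087
grip_force: 0.0
```

servo_tool(rows=[-1,0,0,0.005,0,-1,0,0,0.005,0,-1,0,0,0.003,0,-1,0,0,0,0,-1,0,0,0,0])

```text
time: 8.07
position: [0.5711, 0.1336, -0.0153]
tool_rot: [0.998, 0.065, -0.0, -0.0]
ft_force: [0.8, -0.0, 0.3]
grip_width: 0.0871
grip_force: 0.0
```

Run:
```python
from h import *
w=robot.camera('wrist')
cv2.imwrite('pics/g3.png',cv2.cvtColor(w['pixels'],4))
o=robot.get_obs();print(o['grip_width'],o['position'],o['ft_force'])
```

```text
0.08687397576140646 [ 0.57129216  0.13360812 -0.0151045 ] [-0.15696787 -0.25603432 -0.07005518]
```

View pics/g3.png

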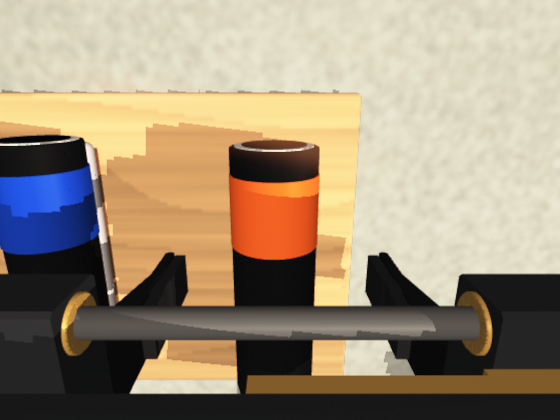

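The tube (col ~275) is centred between the finger tips at (186,255) and (366,255), with no contact force, so I'll close.

servo_tool(rows=[1,0,0,0,0,1,0,0,0,0,1,0,0,0,0,1,0,0,0,0,1,0,0,0,0], newtons=25)

```text
time: 8.53
position: [0.5714, 0.1336, -0.0149]
tool_rot: [0.998, 0.065, 0.0, 0.0]
ft_force: [0.1, 0.1, 0.4]
grip_width: 0.0615
grip_force: 0.0
```

servo_tool(rows=[1,0,0,0,0,1,0,0,0,0,1,0,0,0,0,1,0,0,0,0,1,0,0,0,0])

```text
time: 8.95
position: [0.5712, 0.1345, -0.0149]
tool_rot: [0.998, 0.065, 0.0, -0.001]
ft_force: [-0.9, 3.9, 1.4]
grip_width: 0.0352
grip_force: 25.0
```

Gripped at about 36 mm with 25 N. Lifting.

servo_tool(rows=[1,0,0,-0.008,0,1,0,0,-0.02,0,1,0,0,-0.03,0,1,0,0,-0.03,0,1,0,0,-0.022,0])

```text
time: 9.37
position: [0.5716, 0.1331, 0.097]
tool_rot: [0.998, 0.066, 0.001, 0.0]
ft_force: [1.2, -0.0, -2.4]
grip_width: 0.0356
grip_force: 25.0
```

servo_tool(rows=[1,-0.0048,0.0131,0,0,1,-0.0095,0.02615,0,0,1,-0.0095,0.02615,0,0,1,-0.0095,0.02615,0,0,1,-0.0095,0.02615,0,0])

```text
time: 9.78
position: [0.542, 0.0094, 0.0936]
tool_rot: [0.998, 0.066, -0.002, 0.0]
ft_force: [-0.6, -0.5, -3.1]
grip_width: 0.0354
grip_force: 25.0
```

servo_tool(rows=[1,-0.0095,0.02615,0,0,1,-0.0095,0.02615,0,0,1,-0.0095,0.02615,0,0,1,-0.0095,0.02615,0,0,1,-0.0095,0.02615,0,0])

```text
time: 10.2
position: [0.5118, -0.1262, 0.0936]
tool_rot: [0.998, 0.065, -0.002, -0.0]
ft_force: [-1.1, 0.7, -3.8]
grip_width: 0.0353
grip_force: 25.0
```

servo_tool(rows=[1,-0.0095,0.02615,0,0,1,-0.0095,0.02615,0,0,1,-0.0095,0.02615,0,0,1,-0.0095,0.02615,0,0,1,-0.0095,0.02615,0,0])

```text
time: 10.62
position: [0.4816, -0.2616, 0.0935]
tool_rot: [0.998, 0.065, -0.002, -0.001]
ft_force: [0.5, -0.7, -1.6]
grip_width: 0.0355
grip_force: 25.0
```

servo_tool(rows=[1,-0.0047,0.0131,0,-5.2,1,0,0,0,-7,1,0,0,0,-7,1,0,0,0,-7,1,0,0,0,0])

```text
time: 11.03
position: [0.479, -0.274, 0.0934]
tool_rot: [0.957, 0.291, -0.001, -0.001]
ft_force: [0.3, 0.2, -2.6]
grip_width: 0.0355
grip_force: 25.0
```

servo_tool(rows=[1,0,0,0,0,1,0,0,0,0])

```text
time: 11.2
position: [0.4803, -0.2739, 0.0942]
tool_rot: [0.957, 0.289, -0.001, -0.001]
ft_force: [-0.8, 0.7, -2.9]
grip_width: 0.0349
grip_force: 25.0
```

```bash
cat > st.py <<'E'
from h import *
w=robot.camera('wrist');s=robot.camera('scene');t=robot.camera('top')
o=robot.get_obs();R=Ro.from_quat(o['tool_rot']).as_matrix()
print(o['time'],o['position'].round(4),np.degrees(np.arctan2(R[1,0],R[0,0])),R[2].round(4),o['ft_force'].round(1),o['grip_width'],o['grip_force'])
d=np.array([.4815,-.2740])-o['position'][:2];print('tool d',(R[:2,:2].T@d).round(4))
for p,n in((w,'w'),(s,'s'),(t,'t')): print(n,[(np.round(d['at'],4),d['score']) for d in robot.place_of(p,'orange_tube_center')])
a=cv2.resize(w['pixels'],(400,300));b=cv2.resize(s['pixels'][130:280,120:320],(400,300));c=cv2.resize(t['pixels'][150:270,320:480],(400,300))
import sys
cv2.imwrite('pics/'+sys.argv[1],cv2.cvtColor(np.vstack([np.hstack([a,b]),np.hstack([c,c*0])]),4))
E
python3 st.py h1.png
```

```text
11.35 [ 0.481  -0.2739  0.0947] 33.646874935899206 [-3.e-04 -4.e-04 -1.e+00] [-0.6  0.5 -3.2] 0.0355129251766405 24.999710619449615
tool d [0.0003 0.0004]
w [(array([ 0.474 , -0.2693,  0.1507]), 0.57)]
s [(array([ 0.4815, -0.271 ,  0.1498]), 0.89)]
t [(array([ 0.4819, -0.2798,  0.1479]), 0.74)]
```

View pics/h1.png

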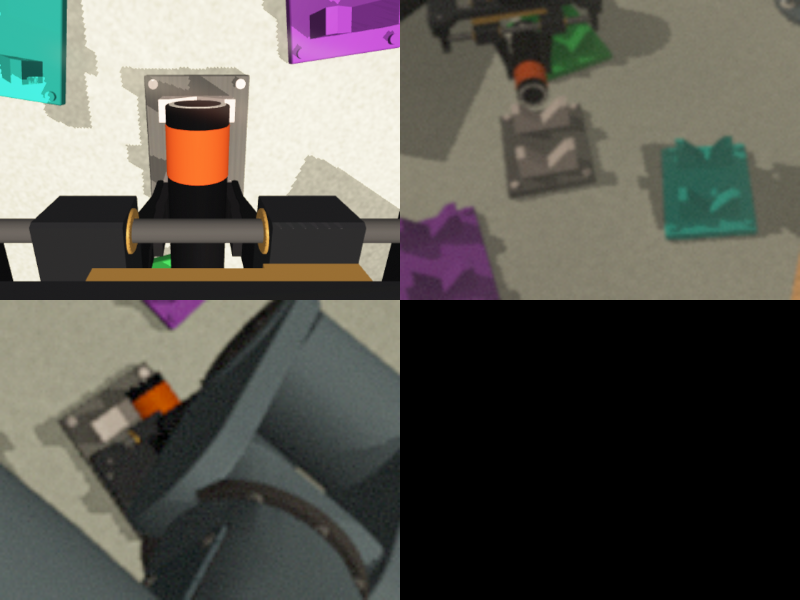

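The tube hangs above the steel cradle and is aligned with it: tube col ~197 against plate midline ~198 in the wrist tile. Lowering in steps.

servo_tool(rows=[1,0.0003,0.0004,0.015,0,1,0,0,0.025,0,1,0,0,0.025,0,1,0,0,0.015,0,1,0,0,0.008,0])

```text
time: 11.92
position: [0.4807, -0.2731, 0.005]
tool_rot: [0.957, 0.29, -0.001, -0.001]
ft_force: [-1.1, 1.0, -2.9]
grip_width: 0.0352
grip_force: 25.0
```

servo_tool(rows=[1,0,0,0.004,0,1,0,0,0.003,0,1,0,0,0,0,1,0,0,0,0,1,0,0,0,0])

```text
time: 12.33
position: [0.4824, -0.2747, 0.0009]
tool_rot: [0.957, 0.29, 0.001, 0.001]
ft_force: [-0.9, -0.2, -2.5]
grip_width: 0.0353
grip_force: 25.0
```

servo_tool(rows=[1,0,0,0.002,0,1,0,0,0.002,0,1,0,0,0,0,1,0,0,0,0])

```text
time: 12.67
position: [0.4817, -0.2741, -0.004]
tool_rot: [0.957, 0.29, -0.0, -0.0]
ft_force: [-0.4, 1.1, -2.5]
grip_width: 0.0354
grip_force: 25.0
```

servo_tool(rows=[1,0,0,0.0015,0,1,0,0,0,0,1,0,0,0.001,0,1,0,0,0,0,1,0,0,0,0])

```text
time: 13.08
position: [0.4816, -0.2738, -0.0063]
tool_rot: [0.957, 0.29, -0.0, -0.0]
ft_force: [-0.3, 1.7, 1.6]
grip_width: 0.035
grip_force: 25.0
```

servo_tool(rows=[1,0,0,0.001,0,1,0,0,0,0,1,0,0,0,0])

```text
time: 13.33
position: [0.4816, -0.2738, -0.0064]
tool_rot: [0.957, 0.29, -0.0, -0.0]
ft_force: [-2.3, 2.6, 9.3]
grip_width: 0.0353
grip_force: 25.0
```

Contact at the expected height: the tube is supported by about 12 N and centred. I'll ease the grip, then let go.

servo_tool(rows=[1,0,0,-0.0005,0,1,0,0,0,0,1,0,0,0,0], newtons=4)

```text
time: 13.58
position: [0.4814, -0.2736, -0.007]
tool_rot: [0.957, 0.29, -0.0, -0.001]
ft_force: [-1.0, 1.6, 3.1]
grip_width: 0.0357
grip_force: 4.0
```

servo_tool(rows=[0.05,0,0,0,0,0.05,0,0,0,0,0.05,0,0,0,0,0.05,0,0,0,0,0.05,0,0,0,0])

```text
time: 14.0
position: [0.4823, -0.2748, -0.007]
tool_rot: [0.957, 0.29, 0.0, 0.001]
ft_force: [0.2, 0.9, 0.3]
grip_width: 0.0412
grip_force: 0.0
```

servo_tool(rows=[-1,0,0,0,0,-1,0,0,0,0,-1,0,0,0,0,-1,0,0,0,0,-1,0,0,0,0])

```text
time: 14.42
position: [0.4818, -0.2742, -0.007]
tool_rot: [0.957, 0.29, 0.0, 0.0]
ft_force: [-0.1, -0.0, -0.5]
grip_width: 0.0669
grip_force: 0.0
```

servo_tool(rows=[-1,0,0,-0.01,0,-1,0,0,-0.03,0,-1,0,0,-0.04,0,-1,0,0,-0.04,0,-1,0,0,-0.04,0])

```text
time: 14.83
position: [0.4813, -0.2737, 0.1551]
tool_rot: [0.957, 0.29, -0.0, -0.0]
ft_force: [1.1, 0.4, -0.6]
grip_width: 0.0865
grip_force: 0.0
```

servo_tool(rows=[-1,0,0,-0.03,0,-1,0,0,0,0,-1,0,0,0,0,-1,0,0,0,0])

```text
time: 15.17
position: [0.481, -0.2735, 0.1828]
tool_rot: [0.957, 0.29, -0.0, -0.0]
ft_force: [-0.4, -0.4, -0.8]
grip_width: 0.0869
grip_force: 0.0
```

```bash
cat >> st.py <<'E'
cv2.imwrite('pics/'+sys.argv[1],cv2.cvtColor(np.vstack([cv2.resize(w['pixels'][50:290,120:440],(480,360)),cv2.resize(s['pixels'][150:270,120:280],(480,360))])[:600],4))
for n in('cradle_seat','blue_tube_center','cream_tube_center'): print(n,[(np.round(d['at'],4),d['score']) for d in robot.place_of(s,n)])
E
python3 st.py f1.png
```

```text
15.3167 [ 0.4806 -0.2732  0.1812] 33.70326351629837 [-0.0011 -0.0039 -1.    ] [-0.1 -0.3 -0. ] 0.08685595220820941 0.0
tool d [0.0003 0.0012]
w [(array([ 0.4757, -0.2723,  0.0447]), 0.7)]
s [(array([ 0.4823, -0.2693,  0.0449]), 0.92)]
t [(array([ 0.4819, -0.2736,  0.0462]), 0.59)]
cradle_seat [(array([ 0.48  , -0.2698,  0.0472]), 0.83), (array([ 0.4836, -0.0498,  0.0453]), 0.82), (array([ 0.698 , -0.2964,  0.0471]), 0.78), (array([ 0.259 , -0.3661,  0.0435]), 0.57)]
blue_tube_center [(array([0.5634, 0.2307, 0.0423]), 0.89)]
cream_tube_center [(array([0.5607, 0.3191, 0.0412]), 0.67)]
```

View pics/f1.png

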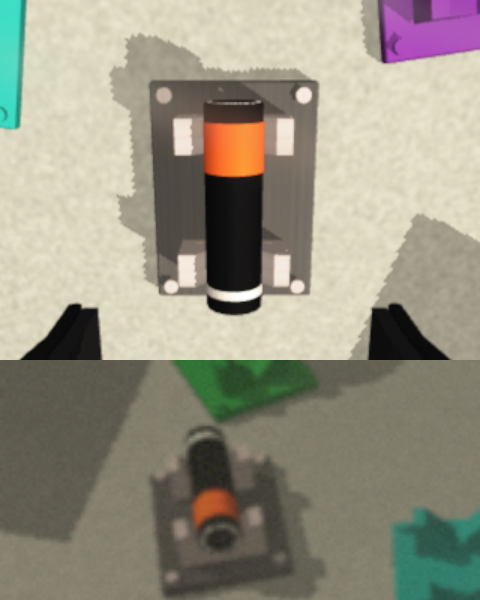

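Seated and level. I'll check the axial centring numerically from the rows: tube ends 100/313 and block tops 118–155 and 254–287 in the crop.

Run:
```python
from h import *
o,p=wrist();R=Ro.from_quat(o['tool_rot']).as_matrix()
f=lambda c,r,z:round(float((ray(p,(120+c/1.5,50+r/1.5),z)-[.4815,-.274,0])@R[:,0])*1000,1)
print('tube',f(234,98,.03),f(234,314,.063),'blocks top',f(184,118,.046),f(184,155,.046),f(188,254,.046),f(188,287,.046))
print('plate',f(234,81,.012),f(234,296,.012))
```

```text
tube 64.8 -65.5 blocks top 54.1 32.1 -31.3 -54.0
plate 74.5 -74.8
```

Tube ends are at +64.8 and −65.5 mm and the blocks span ±54 mm, so it is centred. Handing in.

```bash
python3 -c "
from rig import robot
print(robot.hand_in())"
```

```text
the job is handed in; nothing more can be done
None
```

The orange-ringed tube is lying in the steel V-cradle, settled on both blocks and sticking out about 11 mm at each end; I let go of it, the other two tubes are still in the rack, and the job was handed in at about 15 s.

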